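Bottom the gauge rods and pass the true holder

TASK

Three look-alike tool holders wait on the jig plate. Press the rod of each one down until it bottoms in its bore, without forcing it, and see where the groove ends up. Only then slide the one holder whose groove is level with its rim across the plate until it lies flat against the steel rail, without lifting it, and leave the other two holders and the things around the jig where they are.

Things in the scene. Friction and masses are not known exactly. Their poses are not given: they have to be found in the camera images.
- jig: Fixed jig: dark steel plate (x -135 to 105, y -185 to 185 mm), 6 mm thick, with a steel rail 22 mm high above the plate along its far edge. Origin at bench height; x away from the robot to the rail, y along the rail, z up. Rail's near face at x = 75 mm: a holder flat against it has its centre at x = 50 mm. Holders start in a row about 115 mm apart, x about -50 mm, turned up to 9 degrees.
- holder_a: Plain aluminium block 50 x 50 x 44 mm high, 0.28 to 0.46 kg, loose on the plate; a captive steel rod (see mark_a) stands in a vertical blind bore in its top. Origin: centre of the underside, z up; rim of the bore = flat top, 44 mm up. The holders look alike; bore depths differ, hidden, and are dealt anew each time. With rods down, the groove is level with the rim in just one, 9 mm above or below (hidden) in the others.
- holder_b: Plain aluminium block 50 x 50 x 44 mm high, 0.28 to 0.46 kg, loose on the plate; a captive steel rod (see mark_b) stands in a vertical blind bore in its top. Origin: centre of the underside, z up; rim of the bore = flat top, 44 mm up. The holders look alike; bore depths differ, hidden, and are dealt anew each time. With rods down, the groove is level with the rim in just one, 9 mm above or below (hidden) in the others.
- holder_c: Plain aluminium block 50 x 50 x 44 mm high, 0.28 to 0.46 kg, loose on the plate; a captive steel rod (see mark_c) stands in a vertical blind bore in its top. Origin: centre of the underside, z up; rim of the bore = flat top, 44 mm up. The holders look alike; bore depths differ, hidden, and are dealt anew each time. With rods down, the groove is level with the rim in just one, 9 mm above or below (hidden) in the others.
- mark_a (a point): Centre of the groove (dark 3 mm band) on the 10 mm rod of holder_a. z up. Rod's flat head: 20 mm wide, 7 mm thick, its top 22 mm above this point. The rod slides down with 2 to 6 N of drag, stays where left, stops hard only at the bottom of the bore: 10 to 36 mm of travel. Groove starts 19 to 27 mm above the rim. Over 80 N on it, even as a knock, spoils it: press slowly.
- mark_b (a point): Centre of the groove (dark 3 mm band) on the 10 mm rod of holder_b. z up. Rod's flat head: 20 mm wide, 7 mm thick, its top 22 mm above this point. The rod slides down with 2 to 6 N of drag, stays where left, stops hard only at the bottom of the bore: 10 to 36 mm of travel. Groove starts 19 to 27 mm above the rim. Over 80 N on it, even as a knock, spoils it: press slowly.
- mark_c (a point): Centre of the groove (dark 3 mm band) on the 10 mm rod of holder_c. z up. Rod's flat head: 20 mm wide, 7 mm thick, its top 22 mm above this point. The rod slides down with 2 to 6 N of drag, stays where left, stops hard only at the bottom of the bore: 10 to 36 mm of travel. Groove starts 19 to 27 mm above the rim. Over 80 N on it, even as a knock, spoils it: press slowly.
- jar: Bystander: amber glass jar with steel lid, 56 mm across, 60 mm high, origin under its centre. Leave alone.
- buff: Bystander: pale polishing wheel lying flat, 90 mm across, 24 mm high, origin under its centre. Leave alone.
- pliers: Bystander: pliers lying flat, 150 mm long, 50 mm wide, 12 mm high, origin near the pivot. Leave alone.
There are look-alikes about, which are no part of the job. Leave any blue or turquoise look-alike of the holder_a alone.

How it is judged:
On the way, in this order (a step that is already met when the one before it is completed fails the run):
1. all three rods are pressed down to the bottom of their bores (((z of mark_a in the frame of holder_a below 0.055 m and z of mark_b in the frame of holder_b below 0.046 m and z of mark_c in the frame of holder_c below 0.037 m) or (z of mark_a in the frame of holder_a below 0.055 m and z of mark_c in the frame of holder_c below 0.046 m and z of mark_b in the frame of holder_b below 0.037 m) or (z of mark_b in the frame of holder_b below 0.055 m and z of mark_a in the frame of holder_a below 0.046 m and z of mark_c in the frame of holder_c below 0.037 m) or (z of mark_b in the frame of holder_b below 0.055 m and z of mark_c in the frame of holder_c below 0.046 m and z of mark_a in the frame of holder_a below 0.037 m) or (z of mark_c in the frame of holder_c below 0.055 m and z of mark_a in the frame of holder_a below 0.046 m and z of mark_b in the frame of holder_b below 0.037 m) or (z of mark_c in the frame of holder_c below 0.055 m and z of mark_b in the frame of holder_b below 0.046 m and z of mark_a in the frame of holder_a below 0.037 m))), for 0.2 s.
2. the holder whose groove is level with its rim lies flat against the rail (((z of mark_a in the frame of holder_a between 0.041 and 0.046 m and (x of holder_a in the frame of jig between 0.0455 and 0.056 m and y of holder_a in the frame of jig between -0.165 and 0.165 m and z of holder_a in the frame of jig below 0.01 m and angle between the x axis of holder_a and the x axis of jig, either way round below 0.1 rad and angle between holder_a's own z axis and vertical below 0.06 rad)) or (z of mark_b in the frame of holder_b between 0.041 and 0.046 m and (x of holder_b in the frame of jig between 0.0455 and 0.056 m and y of holder_b in the frame of jig between -0.165 and 0.165 m and z of holder_b in the frame of jig below 0.01 m and angle between the x axis of holder_b and the x axis of jig, either way round below 0.1 rad and angle between holder_b's own z axis and vertical below 0.06 rad)) or (z of mark_c in the frame of holder_c between 0.041 and 0.046 m and (x of holder_c in the frame of jig between 0.0455 and 0.056 m and y of holder_c in the frame of jig between -0.165 and 0.165 m and z of holder_c in the frame of jig below 0.01 m and angle between the x axis of holder_c and the x axis of jig, either way round below 0.1 rad and angle between holder_c's own z axis and vertical below 0.06 rad)))), for 0.2 s.
At the end, for the whole second after the job is handed in: All three rods are within 2 mm of the bottom of their bores; the holder whose groove is level with its rim stands on the plate, at rest, within 4.5 mm of the rail's face, within 0.1 rad of square to it, along the rail's length; the other two holders are within 25 mm of where they started (((z of mark_a in the frame of holder_a below 0.055 m and z of mark_b in the frame of holder_b below 0.046 m and z of mark_c in the frame of holder_c below 0.037 m) or (z of mark_a in the frame of holder_a below 0.055 m and z of mark_c in the frame of holder_c below 0.046 m and z of mark_b in the frame of holder_b below 0.037 m) or (z of mark_b in the frame of holder_b below 0.055 m and z of mark_a in the frame of holder_a below 0.046 m and z of mark_c in the frame of holder_c below 0.037 m) or (z of mark_b in the frame of holder_b below 0.055 m and z of mark_c in the frame of holder_c below 0.046 m and z of mark_a in the frame of holder_a below 0.037 m) or (z of mark_c in the frame of holder_c below 0.055 m and z of mark_a in the frame of holder_a below 0.046 m and z of mark_b in the frame of holder_b below 0.037 m) or (z of mark_c in the frame of holder_c below 0.055 m and z of mark_b in the frame of holder_b below 0.046 m and z of mark_a in the frame of holder_a below 0.037 m)) and ((z of mark_a in the frame of holder_a between 0.041 and 0.046 m and (x of holder_a in the frame of jig between 0.0455 and 0.056 m and y of holder_a in the frame of jig between -0.165 and 0.165 m and z of holder_a in the frame of jig below 0.01 m and angle between the x axis of holder_a and the x axis of jig, either way round below 0.1 rad and angle between holder_a's own z axis and vertical below 0.06 rad) and distance of each of holder_b, holder_c from where it was at the start of the episode below 0.025 m) or (z of mark_b in the frame of holder_b between 0.041 and 0.046 m and (x of holder_b in the frame of jig between 0.0455 and 0.056 m and y of holder_b in the frame of jig between -0.165 and 0.165 m and z of holder_b in the frame of jig below 0.01 m and angle between the x axis of holder_b and the x axis of jig, either way round below 0.1 rad and angle between holder_b's own z axis and vertical below 0.06 rad) and distance of each of holder_a, holder_c from where it was at the start of the episode below 0.025 m) or (z of mark_c in the frame of holder_c between 0.041 and 0.046 m and (x of holder_c in the frame of jig between 0.0455 and 0.056 m and y of holder_c in the frame of jig between -0.165 and 0.165 m and z of holder_c in the frame of jig below 0.01 m and angle between the x axis of holder_c and the x axis of jig, either way round below 0.1 rad and angle between holder_c's own z axis and vertical below 0.06 rad) and distance of each of holder_a, holder_b from where it was at the start of the episode below 0.025 m)) and linear speed of each of holder_a, holder_b, holder_c below 0.02 m/s); the robot touches nothing.
It fails at once if a holder or its rod is pushed with more than 80 N (contact force between any of the fingers, the arm and holder_a above 80 N or contact force between any of the fingers, the arm and holder_b above 80 N or contact force between any of the fingers, the arm and holder_c above 80 N).
It fails at once if more than one of the holders is moved by more than 30 mm (distance of each of holder_a, holder_b from where it was at the start of the episode above 0.03 m or distance of each of holder_a, holder_c from where it was at the start of the episode above 0.03 m or distance of each of holder_b, holder_c from where it was at the start of the episode above 0.03 m).
It fails at once if a holder is lifted by more than 12 mm or tipped (z of any of holder_a, holder_b, holder_c in the frame of jig above 0.018 m or angle between any of holder_a, holder_b, holder_c's own z axis and vertical above 0.4 rad).
It fails at once if the jar, polishing wheel or pliers are moved by more than 30 mm (distance of any of jar, buff, pliers from where it was at the start of the episode above 0.03 m).
It also fails if it takes over 61 s, if anything falls off the work surface, if the arm or the gripper's body presses on something with over 40 N, if the wrist force passes 120 N, or if a joint passes its speed limit or range.

ROBOT

A 7-joint arm with a two-finger parallel gripper is mounted at the origin on the work surface. World frame = base frame: x ahead of the robot, y to its left, z up, the work surface at z = 0. Lengths are in m, angles in rad, forces in N, time in s.
With the tool pointing down it reaches from about 0.425 to 0.875 m from the base axis. Payload 8.4 kg.
Tool frame: the origin (TCP) lies at the very end of the fingers, on their centre line; the grasp point (between the pads) lies 19 mm behind it; z points along the fingers, y is the line along which they close (so a half turn about z gives the same grasp; the last joint's range is limited). The gripper opens to 87 mm and grips with 3 to 60 N. Pads are 19 mm wide; open, the fingers measure 117 mm over their backs; the gripper's body (75 mm by 190 mm) begins 51 mm behind the grasp point.
Start: joints at [1.114, 0.333, 0.04, 1.465, -0.013, 1.343, -0.059], TCP at [0.228, -0.609, 0.223] pointing down, gripper open.
Joint ranges: [-2.58, 2.58], [-0.38, 2.09], [-1.3, 1.39], [0.25, 2.4], [-1.5, 4.64], [0.08, 2.09], [-2.65, 2.65]. Speed limits (rad/s): [2.22, 2.22, 2.79, 2.79, 3.14, 3.14, 3.14].

INTERFACE

Orientations are given as a rotation vector (axis times angle).
In Python, from plant import bot, vision, job_done, nets gives the robot as it stands.
- The arm moves only by the tool jog_arm, never from a script. Its argument "motion" is a list of rows, each a list of 7 numbers: the opening in per cent of the stroke, from 0 (shut) to 100 (fully open), then the shift along the tool's x, y, z in units of 50 mm (1.0 is 50 mm), then the turn, a rotation vector about the tool's x, y, z in units of 6 degrees (1.0 is 6 degrees). A call has 1 to 10 rows; each row is the pose to reach, as a shift and turn from the pose commanded when the call began, along the tool's axes at that moment; what a row does not reach only later rows make up. A row lasts 1/8 s, in which the tool goes at most 62.5 mm and 10.7 degrees, less where a joint would pass 70% of its speed; a pose out of reach is approached as far as the arm can. A call with a gripper value outside its range is refused whole. The fingers move at their own pace and stop on an object; the grip force is fixed at half the most. Time passes only in rows, so rows that repeat a pose let the fingers close. It gives the time, the measured TCP pose, the force, the opening and the grip force at its end, in the units of the state.
- bot.get_state(): the state, without advancing time (a new reading comes with each control period).
- vision.get_image(name): name is "side" or "top" or "wrist"; returns (picture, depth): 480x640x3 uint8, blue, green, red; 480x640 float32, m along the optical axis (not along the pixel's ray), 0 where there is no reading.
- vision.get_calibration(name): a dict with "fx", "fy", "cx", "cy" (pixels), "k1" (the pictures are not rectified: a ray, as slopes to the right and down, at radius r is drawn at 1 + k1 r^2 times it, then the intrinsics apply), "R" (3x3) and "t" (3): a world point X has camera coordinates R X + t; the wrist camera has in their place "hand_eye" (4x4, takes a point from camera to tool coordinates, whose origin is the TCP and whose axes are the flange's). Camera axes: x right, y down, z forward; pixel columns grow to the right and rows downward; lengths in m; the calibration is good to about 2 mm. A picture is of the moment at which its call begins: read the wrist's pose just before it. get_calibration takes no time and is no camera call.
- job_done(): hands the job in; it is judged then, once.
Trained networks look in the newest picture that a camera, given by its name, has taken for a name from the list of things; names that differ only in an ending like _2 or _b are one class to them, and where a whole thing is asked for, a point or a joint stands for the part that bears it (a point fixed in the world has none). Each returns a list of dicts, best first, with "conf" (0 to 1); they miss things now and then, are a little off and sometimes report something else, mostly with a low value. They report only what shows in the picture. A call takes as long as a camera call. They do not tell look-alikes from the thing itself.
- nets.boxes_of(camera, target): "xy" ([column, row] in pixels, amid what is visible of it).
- nets.silhouettes(camera, target): "region" (480x640 bool, what is visible of it) and "xy" ([column, row] in pixels, amid what is visible of it).
- nets.tip_of(camera, target): "xy" ([column, row] in pixels: a listed point, or the origin of a listed thing).
The state is a dict: "time": time; "qpos": joint angles; "joint_vel": joint speeds; "effort": joint torques, N m; "position": TCP position; "eef_rot": TCP orientation; "contact_force": force on the tool from outside, world axes, zero at the start; "wrist_torque": the same for the moment, N m; "finger_gap": opening from 0.0 (shut) to 1.0 (fully open); "grip_force": force on a finger pad.
Only numpy, scipy, OpenCV 4.12 (cv2) and the standard library are available. Lean on these libraries where they do the work, as an engineer would, in place of code of your own. Each camera call takes 0.05 s, during which the arm holds its last target. There are 200 camera calls.

## Working session

There is one attempt and no reset: what is moved stays moved. The work goes in short steps, Python scripts to look and compute and a tool call to move; the robot and the scene stay as the last step left them, time stands still between calls to the robot, and variables do not carry over. Pictures are saved under pics/ and viewed, at most 10 in all, crops included, and the job is handed in when it is done.

Besides the shell and the picture viewer there is one more tool, called after "Emit:" by a JSON object that holds its "method" and its "body". jog_arm: Moves the arm, as the interface text tells. Its arguments: {"type":"object","properties":{"motion":{"type":"array","items":{"type":"array","items":{"type":"number"}}}},"required":["motion"]}

```bash
ls; mkdir -p pics; cat > h.py <<'E'
import numpy as np, cv2
from scipy.spatial.transform import Rotation as Rn
from plant import bot, vision, job_done, nets
def ray(c,uv):
    x=(uv[0]-c['cx'])/c['fx']; y=(uv[1]-c['cy'])/c['fy']
    p=np.array([x,y])
    q=p.copy()
    for _ in range(10): q=p/(1+c['k1']*(q@q))
    return np.array([q[0],q[1],1.])
def pose(c,s=None):
    if 'hand_eye' in c:
        s=s or bot.get_state(); H=np.array(c['hand_eye'])
        Rt=Rn.from_rotvec(s['eef_rot']).as_matrix()
        return Rt@H[:3,:3], Rt@H[:3,3]+np.array(s['position'])
    R=np.array(c['R']); return R.T, -R.T@np.array(c['t'])
def world(c,uv,z=None,d=None,s=None):
    A,o=pose(c,s); v=A@ray(c,uv)
    k=d if z is None else (z-o[2])/v[2]
    return o+k*v
def proj(c,X,s=None):
    A,o=pose(c,s); p=A.T@(np.array(X)-o); q=p[:2]/p[2]; q=q*(1+c['k1']*(q@q))
    return np.array([q[0]*c['fx']+c['cx'],q[1]*c['fy']+c['cy']])
E
cat > a.py <<'E'
from h import *
np.set_printoptions(precision=4,suppress=True)
s=bot.get_state(); print(s)
for n in ['top','side']:
    im,d=vision.get_image(n); cv2.imwrite(f'pics/{n}0.png',im); np.save(n+'0d.npy',d)
    c=vision.get_calibration(n); print(n,c)
    for t in ['holder_a','mark_a','jig','jar','buff','pliers']:
        for r in nets.tip_of(n,t): 
            u,v=map(int,r['xy']); dd=d[min(v,479),min(u,639)]
            print(t,r['conf'],np.array(r['xy']),world(c,r['xy'],d=dd))
E
python3 a.py
```

```text
pics
{'time': 0.0, 'qpos': array([ 1.1138,  0.3339,  0.0399,  1.4663, -0.0134,  1.3433, -0.0585]), 'joint_vel': array([ 0.0007, -0.0013,  0.0014, -0.    , -0.0006, -0.0006, -0.    ]), 'effort': array([ -0.0006, -65.6356,   1.335 , -40.3793,  -0.0597,   0.0448,
         0.0001]), 'position': array([ 0.2274, -0.6084,  0.2216]), 'eef_rot': array([-3.0899, -0.5587,  0.0007]), 'contact_force': array([ 0.6072,  0.0247, -0.5822]), 'wrist_torque': array([-0.0238,  0.0298,  0.0377]), 'grip_force': 0.0, 'finger_gap': 0.9989536095971052}
top {'fx': 620.1123244002537, 'fy': 620.1123244002537, 'cx': 316.1846796069056, 'cy': 234.06058147103118, 'k1': -0.12436670475322693, 'R': array([[ 0.0031, -0.9999,  0.0162],
       [-0.9985, -0.004 , -0.0549],
       [ 0.0549, -0.016 , -0.9984]]), 't': array([-0.0307,  0.5353,  1.5237])}
holder_a 0.97 [385.5 235.1] [ 0.5314 -0.1963  0.0541]
holder_a 0.79 [293.4 220.4] [0.5628 0.0262 0.097 ]
holder_a 0.77 [415.7 323.5] [ 0.3166 -0.2714  0.0439]
holder_a 0.73 [479.3 271.6] [ 0.4429 -0.4301  0.0428]
holder_a 0.63 [340.  227.9] [ 0.5459 -0.0837  0.0923]
holder_a 0
[... 1265 characters left out ...]
[325.5 237.8] [ 0.5304 -0.0605  0.0474]
holder_a 0.57 [352.2 139.3] [ 0.7329 -0.3766  0.021 ]
holder_a 0.56 [433.3 279.8] [ 0.3094 -0.1457  0.0208]
mark_a 0.68 [356.7 121.1] [ 0.742  -0.4018  0.0603]
mark_a 0.66 [465.  159.4] [ 0.4424 -0.4365  0.0831]
mark_a 0.59 [283.  237.6] [0.5604 0.0317 0.0994]
mark_a 0.5 [442.1 252.2] [ 0.3129 -0.1609  0.0916]
mark_a 0.44 [369.5 196. ] [ 0.527  -0.1972  0.0771]
mark_a 0.43 [327.1 216.4] [ 0.5494 -0.0852  0.0806]
mark_a 0.43 [474.2 224.3] [ 0.3108 -0.2706  0.0882]
jig 0.36 [284.3 239. ] [0.5596 0.0293 0.0939]
jar 0.65 [205.6 279.9] [0.6383 0.1793 0.0301]
buff 0.66 [394.5 174.2] [ 0.5704 -0.349   0.0168]
pliers 0.9 [421.7 196.2] [ 0.4821 -0.3429  0.0049]
```

View pics/top0.png

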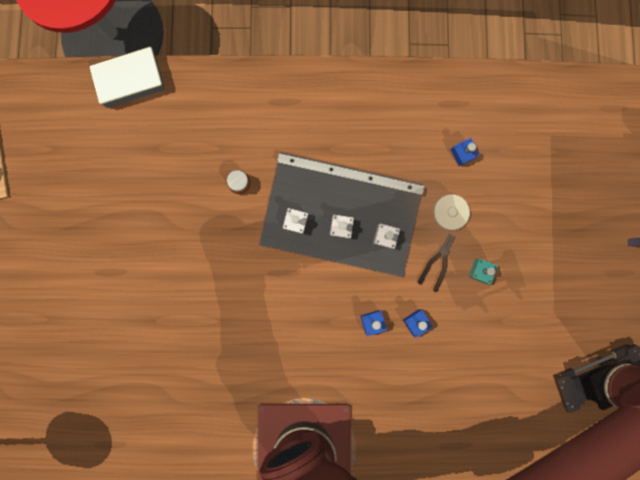

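View pics/side0.png

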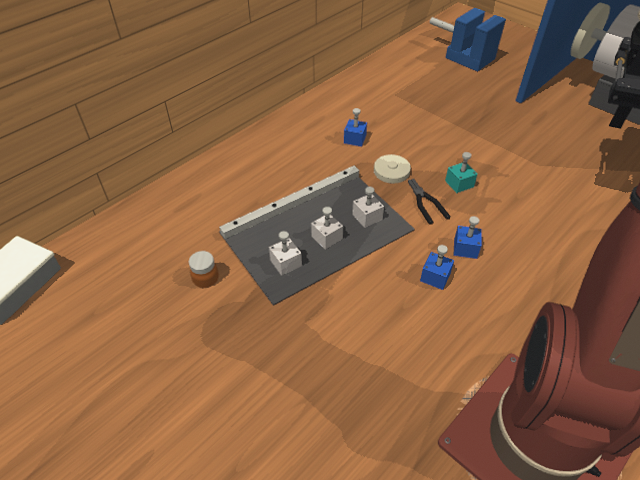

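The three plain aluminium holders are on the plate at top-view pixels (295,220), (343,226) and (388,236). The blue ones at (375,323), (418,323), (465,152) and the turquoise one at (485,272) are look-alikes off the jig. Next I measure the jig and holders.

```bash
cat > b.py <<'E'
from h import *
np.set_printoptions(precision=4,suppress=True)
d=np.load('top0d.npy'); im=cv2.imread('pics/top0.png'); c=vision.get_calibration('top')
P=np.zeros((480,640,3))
for v in range(130,300):
    for u in range(240,440): P[v,u]=world(c,(u,v),d=d[v,u])
hsv=cv2.cvtColor(im,cv2.COLOR_BGR2HSV)
Z=P[:,:,2]
tbl=Z[255:270,250:258].mean(); print('table z',tbl)
# plate: unsaturated & z<0.015
m=((hsv[...,1]<60)&(Z>0.0)&(Z<0.06)&(P[...,0]!=0)).astype(np.uint8)
n,l,st,ce=cv2.connectedComponentsWithStats(m); k=1+np.argmax(st[1:,4])
pts=P[l==k][:,:2].astype(np.float32); r=cv2.minAreaRect(pts*1000); print('plate rect',r, cv2.boxPoints(r))
print('rail z',np.median(Z[(Z>0.02)&(Z<0.033)&(l==k)]))
for n,(u,v) in dict(L=(295,220),M=(343,226),R=(388,236)).items():
    q=P[v-17:v+18,u-17:u+18].reshape(-1,3)
    t=q[(q[:,2]>.042)&(q[:,2]<.06)]; hd=q[q[:,2]>.08]
    r=cv2.minAreaRect(np.vstack([t[:,:2],]).astype(np.float32)*1000)
    print(n,'top z',np.median(t[:,2]),'rect',r,'head',hd.mean(0),np.median(hd[:,2]),len(hd))
E
python3 b.py
```

```text
table z 0.0004524752164130674
plate rect ((586.9739990234375, -90.6510009765625), (371.1445617675781, 237.56361389160156), 77.4708251953125) [[ 430.7635 -246.0359]
 [ 662.6697 -297.5721]
 [ 743.1846   64.7339]
 [ 511.2783  116.2701]]
rail z 0.028093670226206457
L top z 0.05133056121901958 rect ((565.552978515625, 23.011775970458984), (50.4042854309082, 50.085113525390625), 76.19242858886719) head [0.5522 0.02   0.2649] 0.09808207037421424 61
M top z 0.0509009669914684 rect ((552.2225952148438, -90.19276428222656), (49.66865539550781, 49.95873260498047), 81.16069793701172) head [ 0.5434 -0.0829  0.22  ] 0.09447743748392567 58
R top z 0.050616013511752156 rect ((529.0548095703125, -201.1193389892578), (51.547515869140625, 50.349693298339844), 74.07046508789062) head [ 0.5237 -0.1877  0.1902] 0.09304970594165307 60
```

```bash
cat >> b.py <<'E'
    hd=q[(q[:,2]>.085)&(q[:,2]<.11)]; print('  head',(hd[:,:2].max(0)+hd[:,:2].min(0))/2,np.median(hd,0),np.ptp(hd,0)[:2])
E
python3 b.py | grep '  head'
cat > go.py <<'E'
import sys; from h import *
np.set_printoptions(precision=3,suppress=True)
# x y z yawdeg(of tool x): row values from the present pose
x,y,z,w=map(float,sys.argv[1:5]); s=bot.get_state()
R=Rn.from_rotvec(s['eef_rot']); a=np.radians(w)
T=Rn.from_matrix(np.array([[np.cos(a),np.sin(a),0],[np.sin(a),-np.cos(a),0],[0,0,-1]]))
print('shift',R.inv().apply(np.array([x,y,z])-s['position'])/.05,'turn',np.degrees((R.inv()*T).as_rotvec())/6, s['time'],s['position'],s['contact_force'])
E
python3 go.py .527 -.199 .15 -12.5
```

```text
head [0.5649 0.0237] [0.5658 0.0225 0.0975] [0.0166 0.0166]
  head [ 0.5523 -0.0907] [ 0.5525 -0.0906  0.0943] [0.0193 0.0192]
  head [ 0.5285 -0.2007] [ 0.5293 -0.2005  0.093 ] [0.0169 0.0174]
shift [ 8.479 -5.581  1.452] turn [-0.     0.     5.499] 0.7 [ 0.228 -0.609  0.223] [-0.643 -0.515  0.377]
```

Emit:
{"method": "jog_arm", "body": {"motion": [[0,4.2,-2.8,0,0,0,2.7],[0,8.5,-5.6,0.5,0,0,5.5],[0,8.5,-5.6,1.4,0,0,5.5],[0,8.5,-5.6,1.4,0,0,5.5],[0,8.5,-5.6,1.4,0,0,5.5],[0,8.5,-5.6,1.4,0,0,5.5],[0,8.5,-5.6,1.4,0,0,5.5],[0,8.5,-5.6,1.4,0,0,5.5],[0,8.5,-5.6,1.4,0,0,5.5],[0,8.5,-5.6,1.4,0,0,5.5]]}}

```text
time: 1.95
position: [0.5284, -0.1956, 0.1522]
eef_rot: [-3.123, 0.336, 0.001]
contact_force: [0.4, -0.0, -0.2]
finger_gap: 0.021
grip_force: 0.0
```

```bash
python3 go.py .529 -.2005 .100 -12.5; python3 - <<'E'
from h import *
im,d=vision.get_image('wrist'); cv2.imwrite('pics/w1.png',im)
E
```

```text
shift [0.033 0.093 1.045] turn [-0.007  0.005  0.035] 1.95 [ 0.528 -0.196  0.152] [ 0.417 -0.015 -0.173]
```

View pics/w1.png

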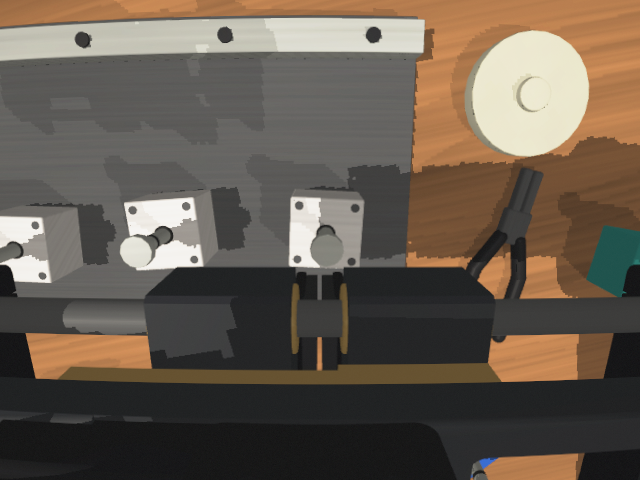

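The wrist view shows the right-hand aluminium holder at (327,230), with its rod head at (326,250) just ahead of the closed fingers. The polishing wheel is at (530,93) and the pliers at (510,250).

Emit:
{"method": "jog_arm", "body": {"motion": [[0,0,0.1,0.5,0,0,0],[0,0,0.1,1.0,0,0,0],[0,0,0.1,1.0,0,0,0]]}}

```text
time: 2.38
position: [0.5245, -0.2041, 0.1012]
eef_rot: [-3.122, 0.346, 0.005]
contact_force: [-0.2, 0.2, 0.2]
finger_gap: 0.008
grip_force: 0.0
```

```bash
python3 - <<'E'
from h import *
s=bot.get_state(); print(s['position'],s['contact_force'])
im,d=vision.get_image('wrist'); c=vision.get_calibration('wrist')
print(proj(c,(.529,-.2005,.092),s),[ (r['xy'],r['conf']) for r in nets.tip_of('wrist','mark_a')])
X=np.array([.529,-.2005])
p=proj(c,(.529,-.2005,.092),s)
# depth readings over head
for v in range(int(p[1])-30,int(p[1])+31,6):
    print(v,[np.round(world(c,(u,v),d=d[v,u],s=s)*1000).astype(int).tolist() if d[v,u]>0 else 0 for u in (int(p[0])-15,int(p[0]),int(p[0])+15)])
E
python3 go.py .529 -.2005 .083 -12.5
```

```text
[ 0.52449559 -0.20406601  0.10124996] [-0.21426753  0.1747959   0.18656219]
[308.90536859 279.18887862] [([309.0, 262.5], 0.88), ([90.1, 266.2], 0.86)]
249 [[534, -191, 51], [535, -201, 63], [530, -208, 51]]
255 [[530, -190, 50], [540, -203, 91], [526, -207, 50]]
261 [[538, -195, 88], [538, -202, 93], [536, -209, 91]]
267 [[536, -195, 92], [535, -202, 93], [533, -208, 92]]
273 [[562, -207, 179], [532, -201, 92], [530, -207, 91]]
279 [[562, -207, 184], [534, -202, 105], [533, -208, 106]]
285 [[562, -207, 188], [534, -202, 113], [533, -208, 113]]
291 [[562, -208, 191], [534, -202, 119], [533, -208, 120]]
297 [[562, -208, 193], [534, -202, 125], [533, -208, 127]]
303 [[561, -208, 195], [556, -209, 185], [556, -212, 186]]
309 [[560, -207, 195], [556, -209, 186], [556, -212, 187]]
shift [ 0.036 -0.077  0.409] turn [ 0.004 -0.005 -0.016] 2.475 [ 0.526 -0.204  0.103] [ 0.005 -0.155  0.733]
```

Emit:
{"method": "jog_arm", "body": {"motion": [[0,0.06,-0.06,0.14,0,0,0],[0,0.06,-0.06,0.18,0,0,0],[0,0.06,-0.06,0.22,0,0,0],[0,0.06,-0.06,0.26,0,0,0],[0,0.06,-0.06,0.3,0,0,0],[0,0.06,-0.06,0.34,0,0,0],[0,0.06,-0.06,0.36,0,0,0]]}}

```text
time: 3.35
position: [0.5304, -0.2002, 0.0845]
eef_rot: [-3.123, 0.342, -0.001]
contact_force: [1.0, 1.1, 3.9]
finger_gap: 0.007
grip_force: 1.8
```

Emit:
{"method": "jog_arm", "body": {"motion": [[0,0,0,0.02,0,0,0],[0,0,0,0.04,0,0,0],[0,0,0,0.06,0,0,0],[0,0,0,0.08,0,0,0]]}}

```text
time: 3.85
position: [0.5305, -0.2002, 0.0813]
eef_rot: [3.123, -0.342, 0.001]
contact_force: [-2.9, 3.0, 15.3]
finger_gap: 0.003
grip_force: 7.6
```

Emit:
{"method": "jog_arm", "body": {"motion": [[0,0,0,0.02,0,0,0],[0,0,0,0.02,0,0,0]]}}

```text
time: 4.1
position: [0.5306, -0.2003, 0.0811]
eef_rot: [3.123, -0.342, 0.002]
contact_force: [-3.8, 3.0, 16.7]
finger_gap: 0.01
grip_force: 8.8
```

Emit:
{"method": "jog_arm", "body": {"motion": [[0,0,0,0.02,0,0,0],[0,0,0,0.02,0,0,0]]}}

```text
time: 4.35
position: [0.5307, -0.2004, 0.081]
eef_rot: [3.122, -0.342, 0.002]
contact_force: [-6.7, 4.1, 25.7]
finger_gap: 0.003
grip_force: 12.5
```

R bottoms with the groove high: the TCP is at 0.081 and the force is rising. Next is M.

Emit:
{"method": "jog_arm", "body": {"motion": [[0,0,0,-0.3,0,0,0],[0,0,0,-0.65,0,0,0],[0,0,-0.8,-0.65,0,0,0],[0,-0.04,-1.6,-0.65,0,0,0],[0,-0.04,-2.24,-0.65,0,0,0],[0,-0.04,-2.24,-0.55,0,0,0],[0,-0.04,-2.24,-0.45,0,0,0],[0,-0.04,-2.24,-0.45,0,0,0],[0,-0.04,-2.24,-0.45,0,0,0]]}}

```text
time: 5.48
position: [0.5523, -0.0915, 0.1011]
eef_rot: [3.122, -0.344, -0.0]
contact_force: [0.3, -0.1, 0.4]
finger_gap: 0.006
grip_force: 0.0
```

```bash
python3 go.py .5525 -.0906 .085 -12.5; python3 - <<'E'
from h import *
s=bot.get_state(); print(s['position'],s['contact_force'])
im,d=vision.get_image('side'); c=vision.get_calibration('side')
for r in nets.tip_of('side','mark_a'): print(r['conf'],r['xy'])
np.save('s1d.npy',d); cv2.imwrite('pics/s1.png',cv2.resize(im[170:290,250:410],None,fx=5,fy=5,interpolation=cv2.INTER_CUBIC))
E
```

```text
shift [ 0.    -0.019  0.322] turn [ 0.002  0.001 -0.014] 5.475 [ 0.552 -0.092  0.101] [ 0.266 -0.087  0.369]
[ 0.55227305 -0.09151629  0.10109945] [ 0.26635968 -0.08679172  0.36922025]
0.6 [324.8, 221.0]
0.6 [438.4, 253.0]
0.59 [367.4, 202.3]
0.59 [465.7, 160.6]
0.55 [282.9, 240.6]
0.44 [472.5, 225.4]
0.44 [355.2, 119.3]
```

View pics/s1.png

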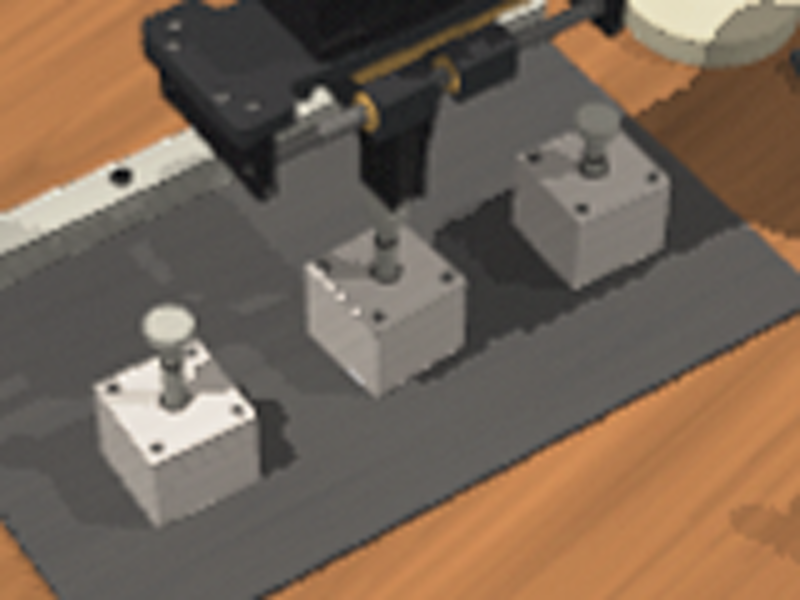

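In the side crop, R (595,180) is pressed with its groove showing just above the rim. M, under the fingers at (385,270), and L (175,400) are still up. Pressing M.

Emit:
{"method": "jog_arm", "body": {"motion": [[0,0,0,0.1,0,0,0],[0,0,0,0.15,0,0,0],[0,0,0,0.19,0,0,0],[0,0,0,0.23,0,0,0],[0,0,0,0.27,0,0,0],[0,0,0,0.31,0,0,0],[0,0,0,0.35,0,0,0],[0,0,0,0.38,0,0,0],[0,0,0,0.41,0,0,0],[0,0,0,0.43,0,0,0]]}}

```text
time: 6.82
position: [0.5524, -0.0906, 0.0795]
eef_rot: [3.123, -0.342, -0.0]
contact_force: [-2.0, -1.0, 5.1]
finger_gap: 0.01
grip_force: 2.3
```

Emit:
{"method": "jog_arm", "body": {"motion": [[0,0,0,0.02,0,0,0],[0,0,0,0.04,0,0,0]]}}

```text
time: 7.08
position: [0.5524, -0.0906, 0.0775]
eef_rot: [3.123, -0.342, -0.0]
contact_force: [-3.0, -1.1, 4.3]
finger_gap: 0.008
grip_force: 2.3
```

Emit:
{"method": "jog_arm", "body": {"motion": [[0,0,0,0.03,0,0,0],[0,0,0,0.06,0,0,0],[0,0,0,0.09,0,0,0],[0,0,0,0.11,0,0,0],[0,0,0,0.13,0,0,0]]}}

```text
time: 7.7
position: [0.5527, -0.0906, 0.0722]
eef_rot: [3.123, -0.342, 0.001]
contact_force: [-9.1, -1.1, 22.0]
finger_gap: -0.0
grip_force: 10.8
```

Emit:
{"method": "jog_arm", "body": {"motion": [[0,0,0,0.02,0,0,0],[0,0,0,0.02,0,0,0]]}}

```text
time: 7.95
position: [0.5528, -0.0906, 0.0721]
eef_rot: [3.122, -0.342, 0.002]
contact_force: [-9.9, -0.9, 23.7]
finger_gap: 0.005
grip_force: 11.9
```

M bottoms level, at 0.072. Next is L.

Emit:
{"method": "jog_arm", "body": {"motion": [[0,0,0,-0.4,0,0,0],[0,0,0,-0.85,0,0,0],[0,-0.08,-0.8,-0.85,0,0,0],[0,-0.16,-1.6,-0.85,0,0,0],[0,-0.24,-2.27,-0.85,0,0,0],[0,-0.24,-2.27,-0.75,0,0,0],[0,-0.24,-2.27,-0.68,0,0,0],[0,-0.24,-2.27,-0.68,0,0,0]]}}

```text
time: 8.95
position: [0.565, 0.0216, 0.1034]
eef_rot: [3.122, -0.345, -0.002]
contact_force: [-0.0, 1.5, 0.1]
finger_gap: 0.004
grip_force: 0.0
```

```bash
python3 go.py .5655 .023 .085 -12.5
```

```text
shift [ 0.005 -0.029  0.368] turn [ 0.004  0.009 -0.016] 8.95 [0.565 0.022 0.103] [-0.026  1.488  0.148]
```

Emit:
{"method": "jog_arm", "body": {"motion": [[0,0,0,0.1,0,0,0],[0,0,0,0.14,0,0,0],[0,0,0,0.18,0,0,0],[0,0,0,0.22,0,0,0],[0,0,0,0.26,0,0,0],[0,0,0,0.3,0,0,0],[0,0,0,0.34,0,0,0],[0,0,0,0.38,0,0,0],[0,0,0,0.42,0,0,0],[0,0,0,0.46,0,0,0]]}}

```text
time: 10.2
position: [0.5653, 0.0229, 0.081]
eef_rot: [-3.123, 0.342, -0.0]
contact_force: [0.7, -2.0, 2.5]
finger_gap: 0.005
grip_force: 1.3
```

Emit:
{"method": "jog_arm", "body": {"motion": [[0,0,0,0.03,0,0,0],[0,0,0,0.06,0,0,0],[0,0,0,0.09,0,0,0],[0,0,0,0.12,0,0,0],[0,0,0,0.15,0,0,0],[0,0,0,0.17,0,0,0],[0,0,0,0.19,0,0,0]]}}

```text
time: 11.08
position: [0.5654, 0.0229, 0.0715]
eef_rot: [-3.123, 0.342, -0.0]
contact_force: [0.1, -1.6, 3.2]
finger_gap: 0.004
grip_force: 1.3
```

Emit:
{"method": "jog_arm", "body": {"motion": [[0,0,0,0.03,0,0,0],[0,0,0,0.06,0,0,0],[0,0,0,0.08,0,0,0],[0,0,0,0.1,0,0,0]]}}

```text
time: 11.58
position: [0.5654, 0.0229, 0.0665]
eef_rot: [-3.123, 0.342, -0.0]
contact_force: [0.9, -2.1, 3.5]
finger_gap: 0.006
grip_force: 1.3
```

Emit:
{"method": "jog_arm", "body": {"motion": [[0,0,0,0.02,0,0,0],[0,0,0,0.04,0,0,0],[0,0,0,0.06,0,0,0],[0,0,0,0.08,0,0,0],[0,0,0,0.09,0,0,0]]}}

```text
time: 12.2
position: [0.5655, 0.0229, 0.0632]
eef_rot: [3.123, -0.342, 0.001]
contact_force: [-4.4, -3.2, 17.7]
finger_gap: 0.005
grip_force: 8.5
```

Emit:
{"method": "jog_arm", "body": {"motion": [[0,0,0,0.02,0,0,0],[0,0,0,0.02,0,0,0]]}}

```text
time: 12.45
position: [0.5655, 0.0229, 0.063]
eef_rot: [3.123, -0.342, 0.001]
contact_force: [-7.5, -2.8, 22.3]
finger_gap: 0.002
grip_force: 11.0
```

L bottoms low, at 0.063, so the level holder is M, the middle one. I'll move clear behind it and check by eye before pushing.

Emit:
{"method": "jog_arm", "body": {"motion": [[23,0,0,-0.4,0,0,0],[23,0,0,-1.2,0,0,0],[23,-0.3,0.8,-1.2,0,0,0],[23,-0.6,1.6,-1.2,0,0,0],[23,-0.89,2.27,-1.2,0,0,0],[23,-0.89,2.27,-1.2,0,0,0],[23,-0.89,2.27,-1.2,0,0,0]]}}

```text
time: 13.32
position: [0.4974, -0.0774, 0.1209]
eef_rot: [-3.122, 0.341, 0.0]
contact_force: [-0.0, 0.0, 0.5]
finger_gap: 0.229
grip_force: 0.0
```

```bash
python3 go.py .4976 -.078 .018 -12.5; python3 - <<'E'
from h import *
im,d=vision.get_image('side')
cv2.imwrite('pics/s2.png',cv2.resize(im[175:275,270:390],None,fx=6,fy=6,interpolation=cv2.INTER_CUBIC))
im,d=vision.get_image('wrist'); cv2.imwrite('pics/w2.png',im)
E
```

```text
shift [0.008 0.013 2.058] turn [-0.007  0.003  0.005] 13.325 [ 0.497 -0.077  0.121] [-0.017  0.036  0.529]
```

View pics/s2.png

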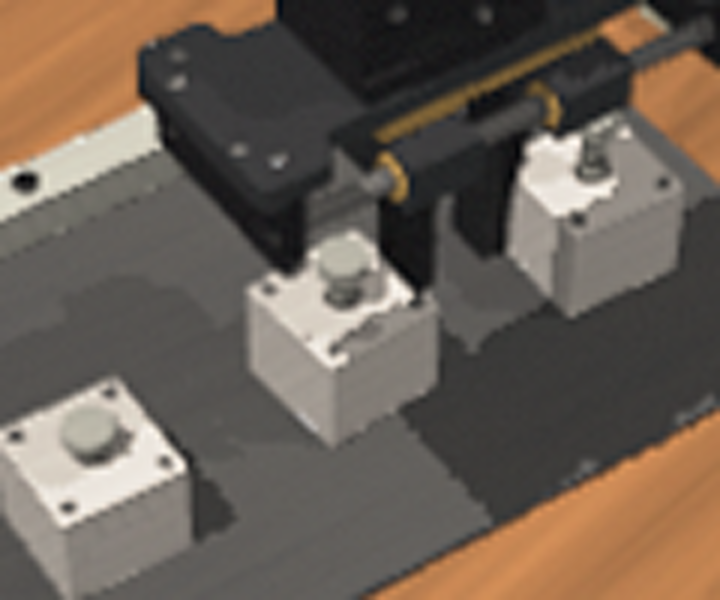

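View pics/w2.png

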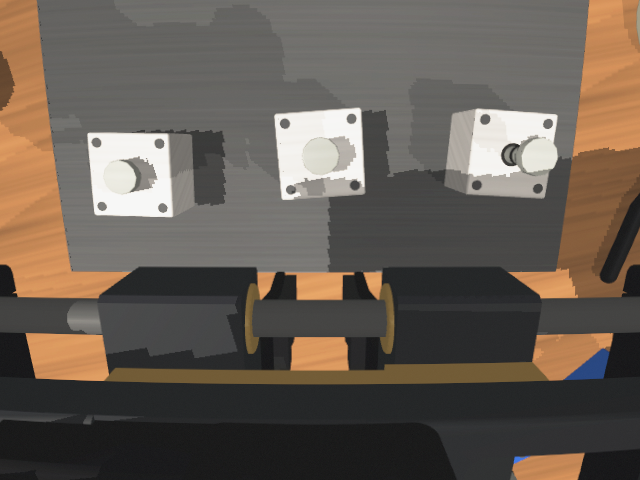

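The crops agree: M (345,290 in the side crop) has its head at middle height with the groove at the rim. R's groove is still above the rim and L's is sunk. The wrist view shows the fingers centred behind M at (320,155), which is slightly turned. Descending to push.

Emit:
{"method": "jog_arm", "body": {"motion": [[23,0,0,0.7,0,0,0],[23,0,0,1.4,0,0,0],[23,0,0,1.9,0,0,0],[23,0,0,2.04,0,0,0],[23,0,0,2.04,0,0,0]]}}

```text
time: 14.05
position: [0.4976, -0.0777, 0.0192]
eef_rot: [-3.123, 0.34, 0.001]
contact_force: [0.2, 0.4, 0.4]
finger_gap: 0.23
grip_force: 0.0
```

Emit:
{"method": "jog_arm", "body": {"motion": [[23,0.1,0,0,0,0,0],[23,0.2,0,0,0,0,0],[23,0.3,0,0,0,0,0],[23,0.4,0,0,0,0,0],[23,0.5,0,0,0,0,0],[23,0.6,0,0,0,0,0],[23,0.7,0,0,0,0,0],[23,0.8,0,0,0,0,0]]}}

```text
time: 15.05
position: [0.5353, -0.0867, 0.0188]
eef_rot: [3.123, -0.342, -0.004]
contact_force: [-6.9, 0.8, 5.0]
finger_gap: 0.233
grip_force: 3.5
```

```bash
cat > m.py <<'E'
from h import *
np.set_printoptions(precision=4,suppress=True)
J=np.array([.6016,-.0939]);a=np.radians(-12.5);X=np.array([np.cos(a),np.sin(a)]);Y=np.array([-X[1],X[0]])
s=bot.get_state(); p=s['position'][:2]-J; print('tcp jig',p@X,p@Y,s['position'][2],s['contact_force'],s['time'])
im,d=vision.get_image('wrist'); c=vision.get_calibration('wrist'); A,o=pose(c,s)
vv,uu=np.nonzero(d>0); uv=np.stack([uu,vv],1)[::1].astype(np.float32)
K=np.array([[c['fx'],0,c['cx']],[0,c['fy'],c['cy']],[0,0,1]])
n=cv2.undistortPoints(uv[:,None],K,np.array([c['k1'],0,0,0,0]))[:,0]
W=o+(A@(np.c_[n,np.ones(len(n))]*d[vv,uu][:,None]).T).T
q=W[:,:2]-J; jx,jy,z=q@X,q@Y,W[:,2]
k=(z>.045)&(z<.056)&(abs(jy+.007)<.045)&(jx>p@X)
if k.sum()>20:
    print(k.sum(),'M rect',cv2.minAreaRect(np.c_[jx,jy][k].astype(np.float32)*1000),'x range',jx[k].min(),jx[k].max(),'y',jy[k].min(),jy[k].max())
k=(z>.023)&(z<.033)&(jx>.06); print('rail near x',np.percentile(jx[k],[1,5]) if k.sum()>20 else k.sum())
cv2.imwrite('pics/wm.png',im)
E
python3 m.py
```

```text
tcp jig -0.06630277228773951 -0.00736987766402985 0.018801893462602633 [-6.9039  0.8389  5.0424] 15.05
16362 M rect ((-30.97130584716797, -8.246719360351562), (50.29997634887695, 50.09382629394531), 0.04331209510564804) x range -0.05611799099506691 -0.0058155283171161505 y -0.03329875209270843 0.016817187297684853
rail near x 0
```

The holder is square to the fingers and centred 35 mm ahead of the TCP, so about 81 mm remain.

Emit:
{"method": "jog_arm", "body": {"motion": [[23,0.1,0,0,0,0,0],[23,0.25,0,0,0,0,0],[23,0.4,0,0,0,0,0],[23,0.55,0,0,0,0,0],[23,0.7,0,0,0,0,0],[23,0.85,0,0,0,0,0],[23,1.0,0,0,0,0,0],[23,1.15,0,0,0,0,0],[23,1.28,0,0,0,0,0],[23,1.38,0,0,0,0,0]]}}

```text
time: 16.35
position: [0.6041, -0.102, 0.0191]
eef_rot: [-3.123, 0.342, 0.0]
contact_force: [-2.1, 0.2, -1.3]
finger_gap: 0.23
grip_force: 1.2
```

```bash
python3 m.py
```

```text
tcp jig 0.004188254226145834 -0.007344002360294324 0.01905249722420894 [-2.0662  0.2325 -1.2715] 16.35
16258 M rect ((38.71194839477539, -8.203020095825195), (51.78818130493164, 50.205596923828125), 0.040995415300130844) x range 0.012808106291373897 0.06462107443415355 y -0.03329307588381178 0.016904928564668853
rail near x [0.0753 0.0762]
```

Emit:
{"method": "jog_arm", "body": {"motion": [[23,0.05,0,0,0,0,0],[23,0.1,0,0,0,0,0],[23,0.14,0,0,0,0,0],[23,0.17,0,0,0,0,0],[23,0.19,0,0,0,0,0],[23,0.21,0,0,0,0,0],[23,0.21,0,0,0,0,0]]}}

```text
time: 17.27
position: [0.614, -0.1042, 0.0191]
eef_rot: [-3.123, 0.342, -0.0]
contact_force: [-4.2, 1.0, 2.7]
finger_gap: 0.229
grip_force: 2.1
```

Emit:
{"method": "jog_arm", "body": {"motion": [[23,0.02,0,0,0,0,0],[23,0.02,0,0,0,0,0]]}}

```text
time: 17.52
position: [0.6146, -0.1043, 0.0191]
eef_rot: [-3.123, 0.342, 0.001]
contact_force: [-7.0, 1.0, 3.7]
finger_gap: 0.226
grip_force: 3.2
```

Emit:
{"method": "jog_arm", "body": {"motion": [[23,0.02,0,0,0,0,0],[23,0.03,0,0,0,0,0],[23,0.03,0,0,0,0,0]]}}

```text
time: 17.9
position: [0.6146, -0.1043, 0.0191]
eef_rot: [3.123, -0.342, -0.006]
contact_force: [-13.0, 2.6, 9.6]
finger_gap: 0.229
grip_force: 6.9
```

```bash
python3 m.py
```

```text
tcp jig 0.014909986843408385 -0.007381775041290388 0.01910443381853735 [-12.9591   2.6097   9.5809] 17.9
16248 M rect ((49.494197845458984, -8.131061553955078), (50.018775939941406, 51.73541259765625), 89.98963928222656) x range 0.02362913809337026 0.07536603848910298 y -0.03314363915800318 0.01687400807650817
rail near x [0.0755 0.0764]
```

It's against the rail: the TCP has stopped and the force is up to 13 N. Backing off, then lifting.

Emit:
{"method": "jog_arm", "body": {"motion": [[23,-0.1,0,0,0,0,0],[23,-0.5,0,0,0,0,0],[23,-1.2,0,0,0,0,0],[23,-1.2,0,-0.8,0,0,0],[23,-1.2,0,-2.0,0,0,0],[23,-2.0,0,-2.5,0,0,0],[23,-2.0,0,-2.5,0,0,0],[23,-2.0,0,-2.5,0,0,0]]}}

```text
time: 18.95
position: [0.5194, -0.0834, 0.1441]
eef_rot: [3.123, -0.342, 0.003]
contact_force: [0.4, 0.5, 0.4]
finger_gap: 0.229
grip_force: 0.0
```

```bash
python3 m.py; python3 - <<'E'
from h import *
im,d=vision.get_image('side')
cv2.imwrite('pics/s3.png',cv2.resize(im[155:295,210:420],None,fx=3.8,fy=3.8,interpolation=cv2.INTER_CUBIC))
E
```

```text
tcp jig -0.08249455671052898 -0.007580175225285637 0.14411567882835247 [0.3822 0.4954 0.4431] 18.95
4859 M rect ((45.5400390625, -8.061784744262695), (41.2308235168457, 50.52429962158203), 0.15558423101902008) x range 0.024889796335999213 0.06620647151782462 y -0.03332087431071558 0.017207067245642207
rail near x [0.0744 0.0747]
```

View pics/s3.png

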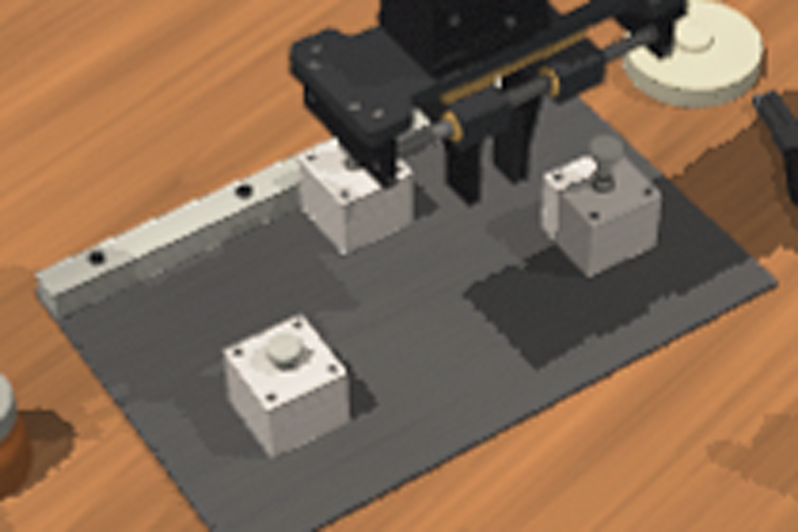

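The side crop shows M flat against the rail (355,195), with L (290,385) and R (600,210) still in place. The arm is clear of everything.

```bash
python3 -c "
from plant import job_done; print(job_done())"
```

```text
the job is handed in; nothing more can be done
None
```

All three rods were pressed to the bottom. The middle holder's groove came out level with its rim, so I slid that one flat against the rail, left everything else in place, and handed the job in at about 19 s; the hand-in returned no verdict.

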